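# Find the lens barrel that still has its glass

### The job

The open parts drawer hangs over the light panel: push it fully shut. Then find out by weight which of the two look-alike lens barrels still has its glass: lift the one on the robot's left clear of the bench and stand it back on the bench, then lift the one on its right. Finish while holding the heavier barrel upright and still in the gripper, about 10 cm above the middle of the light panel, with the lighter barrel standing on the bench; do not tip a barrel over or disturb the other things on the bench.

Things in the scene. Friction and masses are not known exactly. Their poses are not given: they have to be found in the camera images.
- cabinet_drawer0 (a joint): the upper drawer of a small grey two-drawer parts cabinet (200 deep x 200 wide x 120 mm high, on the bench beyond the light panel). Value in m: 0 = fully shut, grows as it comes out towards the robot, 0.07 to 0.11 at the start. Slides along the cabinet's x axis, shuts towards the cabinet's +x; it has no spring, stays where it is left, and moves with a push of a few N
- cabinet_drawer0_handle (a point): grip point of the upper drawer's steel bar handle, which runs across the drawer front (100 mm long, along the cabinet's y) and stands 35 mm out from it; moves with the drawer. About 90 mm above the bench; the bar is about 10 mm thick
- cabinet: the parts cabinet, fixed, place varies; origin at the centre of its underside, +x points from the drawer fronts to its back (roughly away from the robot), z up. Fronts 100 mm before the origin
- panel_top (a point): centre of the upper face of the light panel: a flat white viewing panel with an aluminium rim, 130 x 140 x 12 mm high, fixed on the bench just in front of the cabinet; x and y along its sides, z up
- panel: the same light panel; origin at the centre of its underside
- barrel_left: lens barrel standing on the robot's left (+y): upright round aluminium tube 50 mm in diameter, 72 mm high, closed by a flat black cap, with a dark rubber band 30 to 48 mm above its foot. Origin at the centre of its underside, z up along its axis. Looks exactly like the other. One barrel weighs 0.37 to 0.51 kg, the other 0.13 to 0.18 kg; which is which changes. What is inside has up to 2 mm play
- barrel_right: the other lens barrel, the same in shape and size, standing on the robot's right (-y)
- weight_big: bystander: iron shop weight with a knob, 76 mm in diameter, 100 mm high; origin under its centre. Leave alone
- weight_small: bystander: small iron shop weight, 40 mm in diameter, 52 mm high; origin under its centre. Leave alone
- camera: bystander: camera body, about 70 x 125 x 84 mm high; origin under its centre. Leave alone
- jar: bystander: amber glass jar, 52 mm in diameter, 65 mm high; origin under its centre. Leave alone
- screwdriver: bystander: screwdriver 170 mm long lying on the bench. Leave alone

How it is judged:
On the way, in this order (a step that is already met when the one before it is completed fails the run):
1. the upper drawer is pushed shut (within 8 mm) (value of joint cabinet_drawer0 below 0.008 m), for 0.2 s.
2. the left barrel is lifted in the fingers, at least 20 mm clear of the bench, while the right one stands (height (world z) of barrel_left above 0.02 m and contact force between the fingers and barrel_left above 0.5 N and angle between barrel_left's own z axis and vertical below 0.5 rad and contact force between barrel_left and panel below 0.05 N and contact force between barrel_left and cabinet below 0.05 N and height (world z) of barrel_right between -0.004 and 0.006 m and angle between barrel_right's own z axis and vertical below 0.1 rad), for 0.2 s.
3. the right barrel is lifted in the fingers, at least 20 mm clear of the bench, while the left one stands on the bench again (height (world z) of barrel_right above 0.02 m and contact force between the fingers and barrel_right above 0.5 N and angle between barrel_right's own z axis and vertical below 0.5 rad and contact force between barrel_right and panel below 0.05 N and contact force between barrel_right and cabinet below 0.05 N and height (world z) of barrel_left between -0.004 and 0.006 m and angle between barrel_left's own z axis and vertical below 0.1 rad), for 0.2 s.
At the end, for the whole second after the job is handed in: Drawer shut within 8 mm. Heavier barrel gripped, touching nothing else, at rest, within 15 degrees of upright, underside 50 to 160 mm above the light panel, axis within 40 mm of its middle. Lighter barrel (under 2.8 N contact force) standing upright on the bench, released (value of joint cabinet_drawer0 below 0.008 m and ((height (world z) of barrel_left above 0.02 m and contact force between the fingers and barrel_left above 0.5 N and angle between barrel_left's own z axis and vertical below 0.5 rad and contact force between barrel_left and panel below 0.05 N and contact force between barrel_left and cabinet below 0.05 N and contact force between each of barrel_left, the fingers and barrel_right below 0.05 N and z of barrel_left in the frame of panel_top between 0.05 and 0.16 m and horizontal distance between barrel_left and panel_top below 0.04 m and angle between barrel_left's own z axis and vertical below 0.26 rad and linear speed of barrel_left below 0.03 m/s and (height (world z) of barrel_right between -0.004 and 0.006 m and angle between barrel_right's own z axis and vertical below 0.1 rad) and contact force between barrel_right and anything else below 2.8 N) or (height (world z) of barrel_right above 0.02 m and contact force between the fingers and barrel_right above 0.5 N and angle between barrel_right's own z axis and vertical below 0.5 rad and contact force between barrel_right and panel below 0.05 N and contact force between barrel_right and cabinet below 0.05 N and contact force between each of barrel_right, the fingers and barrel_left below 0.05 N and z of barrel_right in the frame of panel_top between 0.05 and 0.16 m and horizontal distance between barrel_right and panel_top below 0.04 m and angle between barrel_right's own z axis and vertical below 0.26 rad and linear speed of barrel_right below 0.03 m/s and (height (world z) of barrel_left between -0.004 and 0.006 m and angle between barrel_left's own z axis and vertical below 0.1 rad) and contact force between barrel_left and anything else below 2.8 N))); the arm keeps its last pose, push and grip.
It fails at once if a barrel is tipped over (more than 45 degrees) (angle between any of barrel_left, barrel_right's own z axis and vertical above 0.79 rad).
It fails at once if a bystander is shifted by more than 30 mm (distance of any of weight_big, weight_small, camera, jar, screwdriver from where it was at the start of the episode above 0.03 m).
It also fails if it takes over 72 s, if anything falls off the work surface, if the arm or the gripper's body presses on something with over 40 N, if the wrist force passes 120 N, or if a joint passes its speed limit or range.

### The arm

A 7-joint arm with a two-finger parallel gripper is mounted at the origin on the work surface. World frame = base frame: x ahead of the robot, y to its left, z up, the work surface at z = 0. Lengths are in m, angles in rad, forces in N, time in s.
With the tool pointing down it reaches from about 0.425 to 0.925 m from the base axis. Payload 6.8 kg.
Tool frame: the origin (TCP) lies at the very end of the fingers, on their centre line; the grasp point (between the pads) lies r.grip_depth behind it (r.grip_depth is the distance from the TCP to the grasp point, in m); x points along the fingers, y is the direction in which the jaws open and shut, and the axes are right-handed (so a half turn about x gives the same grasp; the last joint's range is limited). The gripper opens to 88 mm and grips with 3 to 60 N. Pads are 20 mm wide; open, the fingers measure 115 mm over their backs; the gripper's body (75 mm by 178 mm) begins 61 mm behind the grasp point.
Start: joints at [1.221, 0.477, 0.022, 1.555, -0.011, 1.109, -0.083], TCP at [0.162, -0.655, 0.223] pointing down, gripper open.
Joint ranges: [-2.96, 2.96], [-0.34, 2.1], [-1.41, 1.46], [0.24, 2.44], [-1.37, 4.51], [0.17, 1.92], [-2.96, 2.96]. Speed limits (rad/s): [2.39, 2.39, 3.14, 3.14, 3.14, 3.14, 3.14].

### API

Orientations are given as a 3x3 rotation matrix whose columns are the frame's x, y, z axes.
In Python, from plant import r gives the robot as it stands. The module is installed in compiled form; this text tells all that it offers.
- The arm moves only by the tool arm_command, never from a script. Its arguments are lists of equal length, an entry for each row: "rot": the turn, a rotation vector about the tool's x, y, z in degrees, a list of three; "translation": the shift along the tool's x, y, z in m, a list of three; "fingers": the opening, from 0 (shut) to 1 (fully open). A call has exactly 5 rows; each row is the pose to reach, as a shift and turn from the pose commanded when the call began, along the tool's axes at that moment; what a row does not reach only later rows make up. A row lasts 1/10 s, in which the tool goes at most 50 mm and 8.59 degrees, less where a joint would pass 70% of its speed; a pose out of reach is approached as far as the arm can. A call with a gripper value outside its range is refused whole. The fingers move at their own pace and stop on an object; "force" is the grip in N (left out, the last holds). Time passes only in rows, so rows that repeat a pose let the fingers close, or fill a call up. It gives the time, the measured TCP pose, the force and the opening at its end, in the units of the state.
- r.sense(): the state, without advancing time (a new reading comes with each control period).
- r.read_camera(name): name is "scene" or "top" or "wrist"; returns the picture (480x640x3 uint8, red, green, blue); there is no depth.
- r.camera_info(name): a dict with "intrinsics" (3x3 intrinsics, pixels), "dist" ([k1, k2, p1, p2, k3] as OpenCV has them; the pictures are not rectified), "position" and "orientation" of the camera in the world. Camera axes: x right, y down, z forward; pixel columns grow to the right and rows downward; lengths in m; the calibration is good to about 2 mm. A picture is of the moment at which its call begins: read the wrist's pose just before it. camera_info takes no time and is no camera call; for the wrist camera it gives the pose at the moment of the call.
- r.job_done(): hands the job in, once; it reports no verdict.
The state is a dict: "clock": time; "joints": joint angles; "dq": joint speeds; "tau": joint torques, N m; "position": TCP position; "eef_rot": TCP orientation; "contact_force": force on the tool from outside, world axes, zero at the start; "ft_torque": the same for the moment, N m; "grip_width": finger opening in m.
Only numpy, scipy, OpenCV 4.12 (cv2) and the standard library are available. Lean on these libraries where they do the work, as an engineer would, in place of code of your own. Each camera call takes 0.05 s, during which the arm holds its last target.

## Working session

There is one attempt and no reset: what is moved stays moved. The work goes in short steps, Python scripts to look and compute and a tool call to move; the robot and the scene stay as the last step left them, time stands still between calls to the robot, and variables do not carry over. Pictures are saved under pics/ and viewed, and the job is handed in when it is done.

Besides the shell and the picture viewer there is one more tool, called after ">>>" by a JSON object that holds its "method" and its "body". arm_command: Moves the arm, as the interface text tells. Its arguments: {"type":"object","properties":{"rot":{"type":"array"},"translation":{"type":"array"},"fingers":{"type":"array"},"force":{"type":"number"}},"required":["rot","translation","fingers"]}

```bash
mkdir -p pics; ls; python3 - <<'E'
from plant import r
import cv2,numpy as np
np.set_printoptions(precision=4,suppress=True)
s=r.sense()
for k,v in s.items(): print(k,np.array(v))
print(r.grip_depth)
for n in ["scene","top"]:
    im=r.read_camera(n); cv2.imwrite(f"pics/{n}0.png",im[:,:,::-1]); i=r.camera_info(n)
    for k,v in i.items(): print(k,np.array(v))
E
```

```text
pics
clock 0.0
joints [ 1.2209  0.4778  0.0223  1.5565 -0.0115  1.1093 -0.0831]
dq [-0.001   0.0002 -0.0004  0.0011 -0.0012 -0.0021  0.001 ]
tau [ -0.0002 -58.2849   1.5343 -27.2614  -0.0544   0.0168   0.0001]
position [ 0.1615 -0.6548  0.2217]
eef_rot [[-0.0006  0.2395 -0.9709]
 [ 0.0017 -0.9709 -0.2395]
 [-1.     -0.0018  0.0001]]
contact_force [ 0.1906 -0.4203 -0.107 ]
ft_torque [-0.0323  0.0257  0.0372]
grip_width 0.08780097532672164
0.0187
intrinsics [[536.2428   0.     326.0663]
 [  0.     536.2428 235.5803]
 [  0.       0.       1.    ]]
dist [0.0435 0.     0.     0.     0.    ]
position [1.5389 0.1466 0.8742]
orientation [[-0.1727  0.6246 -0.7616]
 [ 0.985   0.1145 -0.1295]
 [ 0.0063 -0.7725 -0.635 ]]
intrinsics [[433.6888   0.     319.8946]
 [  0.     433.6888 239.7073]
 [  0.       0.       1.    ]]
dist [0.0109 0.     0.     0.     0.    ]
position [ 0.4207 -0.0286  0.9413]
orientation [[-0.0163 -0.977   0.2126]
 [-0.9999  0.0165 -0.0007]
 [-0.0028 -0.2126 -0.9771]]
```

View pics/scene0.png

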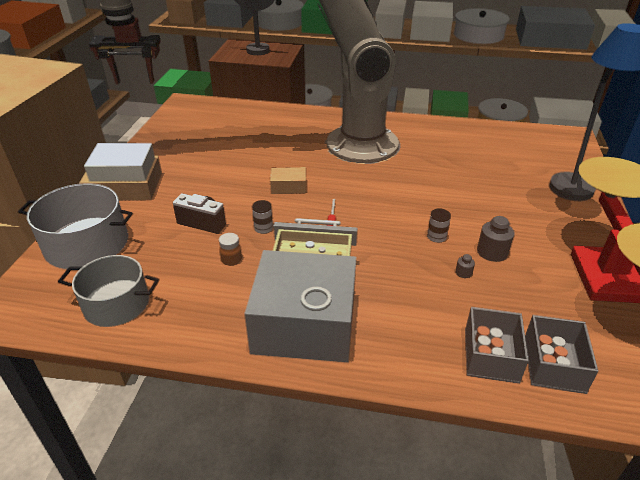

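View pics/top0.png

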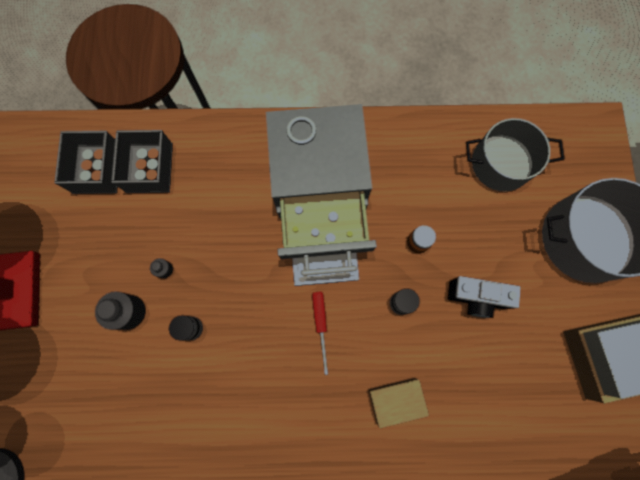

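The top view shows the left barrel cap near (185,328), the right one near (405,302), the handle bar near (329,270), the panel's front edge near y=282 and the cabinet top between (267,110) and (370,190). I'll zoom in for accurate pixels.

```bash
python3 - <<'E'
import cv2,numpy as np
im=cv2.imread("pics/top0.png")
a=cv2.resize(im[90:310,255:385],None,fx=2.7,fy=2.7,interpolation=cv2.INTER_CUBIC)
b=cv2.resize(im[290:350,150:220],None,fx=5,fy=5,interpolation=cv2.INTER_CUBIC)
c=cv2.resize(im[270:330,370:440],None,fx=5,fy=5,interpolation=cv2.INTER_CUBIC)
o=np.zeros((600,702,3),np.uint8); o[:594,:351]=a; o[:300,352:702]=b; o[300:600,352:702]=c
cv2.imwrite("pics/zoom0.png",o)
E
```

```text
(no output)
```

View pics/zoom0.png

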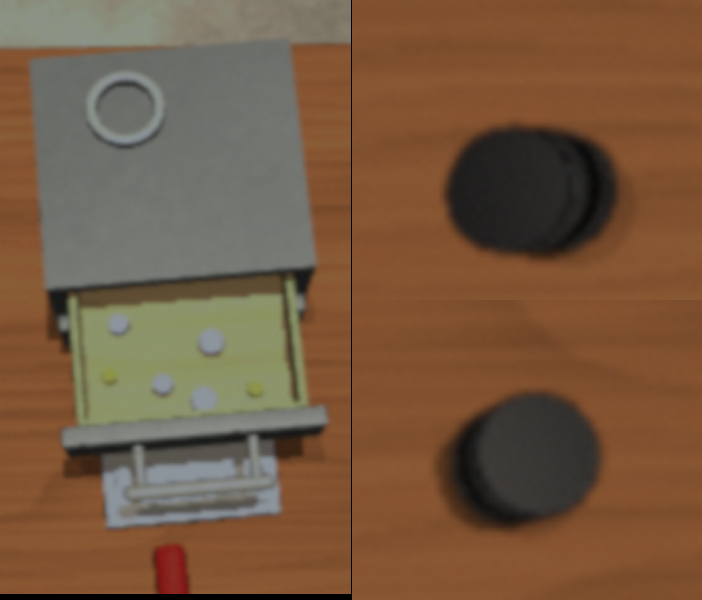

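```bash
cat > h.py <<'E'
import numpy as np,cv2
np.set_printoptions(precision=4,suppress=True)
def ray(info,uv):
    K=np.array(info["intrinsics"]);d=np.array(info["dist"])
    p=cv2.undistortPoints(np.array(uv,float).reshape(-1,1,2),K,d).reshape(-1,2)
    D=np.c_[p,np.ones(len(p))]@np.array(info["orientation"]).T
    return np.array(info["position"]),D
def onz(info,uv,z):
    o,D=ray(info,uv); t=(z-o[2])/D[:,2]; return o+t[:,None]*D
def proj(info,P):
    R=np.array(info["orientation"]);t=-R.T@np.array(info["position"])
    return cv2.projectPoints(np.array(P,float).reshape(-1,1,3),cv2.Rodrigues(R.T)[0],t,np.array(info["intrinsics"]),np.array(info["dist"]))[0].reshape(-1,2)
E
python3 - <<'E'
from plant import r
from h import *
i=r.camera_info("top"); s=r.camera_info("scene")
z=lambda l:np.array([[255+u/2.7,90+v/2.7] for u,v in l])
c=onz(i,z([(31,60),(291,41),(314,266),(48,289)]),.12); print("cab",c, c.mean(0))
print([np.linalg.norm(c[k]-c[(k+1)%4]) for k in range(4)])
e=c[0]-c[3]+c[1]-c[2]; yaw=np.arctan2(e[1],e[0]);print("yaw",np.degrees(yaw))
h=onz(i,z([(128,492),(272,481),(200,487)]),.09);print("handle",h,np.linalg.norm(h[0]-h[1]))
p=onz(i,z([(108,526),(280,513)]),.012);print("panel front",p,np.linalg.norm(p[0]-p[1]))
for n in range(2):
  pass
d=p[0]-p[1]; ya=np.arctan2(-d[0],d[1]);print("panel yaw",np.degrees(ya)); 
w=np.linalg.norm(d)
L=130 if abs(w-.14)<abs(w-.13) else 140
print("panel c",p.mean(0)+L/2000*np.array([np.cos(ya),np.sin(ya),0]))
b=onz(i,[(181.6,327.8),(407.2,301)],.072);print("barrels",b)
print("check scene caps",proj(s,b), "bases",proj(s,b*[1,1,0]))
print("handle scene",proj(s,h))
print("others", onz(i,[(424,240),(120,311)],.05))
E
```

```text
cab [[ 0.8712  0.0769  0.12  ]
 [ 0.8836 -0.1228  0.12  ]
 [ 0.7018 -0.133   0.12  ]
 [ 0.6875  0.0627  0.12  ]] [ 0.786 -0.029  0.12 ]
[np.float64(0.20010035687057207), np.float64(0.18202930569426487), np.float64(0.19627943004503165), np.float64(0.18423465635657635)]
yaw 3.824825717049189
handle [[ 0.5408  0.0065  0.09  ]
 [ 0.5471 -0.0992  0.09  ]
 [ 0.5436 -0.0463  0.09  ]] 0.10584611657296703
panel front [[ 0.5248  0.0258  0.012 ]
 [ 0.5329 -0.1112  0.012 ]] 0.13715416371980754
panel yaw 3.3800245967385405
panel c [ 0.5938 -0.0389  0.012 ]
barrels [[ 0.4375  0.2452  0.072 ]
 [ 0.4823 -0.2007  0.072 ]]
check scene caps [[439.6031 212.6399]
 [261.0337 203.9562]] bases [[435.644  235.0374]
 [262.9869 226.2354]]
handle scene [[338.3931 221.4054]
 [294.4186 218.1111]
 [316.382  219.6618]]
others [[ 0.6103 -0.2478  0.05  ]
 [ 0.4735  0.3786  0.05  ]]
```

```bash
python3 - <<'E'
import cv2
im=cv2.imread("pics/scene0.png")
cv2.imwrite("pics/zs.png",cv2.resize(im[180:290,200:460],None,fx=3,fy=3,interpolation=cv2.INTER_CUBIC))
E
```

```text
(no output)
```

View pics/zs.png

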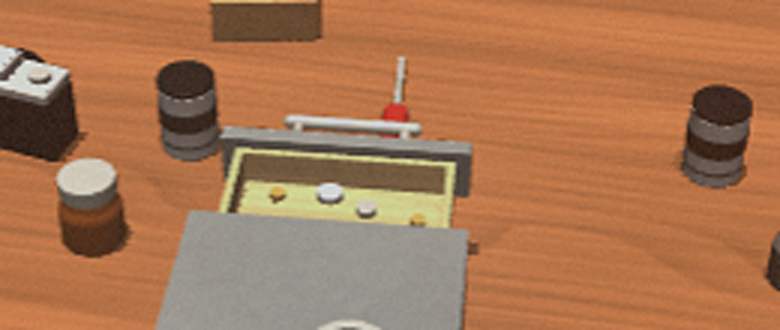

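```bash
cat >> h.py <<'E'
def go(r,pos,yaw_y=None,n=1):
    """tool down; yaw_y: world angle (deg) of tool y axis. prints tool-frame shift and turn from measured pose"""
    s=r.sense();R=np.array(s["eef_rot"]);p=np.array(s["position"])
    if yaw_y is None: Rt=R
    else:
        a=np.radians(yaw_y);x=np.array([0,0,-1.]);y=np.array([np.cos(a),np.sin(a),0]);Rt=np.c_[x,y,np.cross(x,y)]
    d=R.T@(np.array(pos)-p);rv=np.degrees(cv2.Rodrigues(R.T@Rt)[0].ravel())
    print("t",round(s["clock"],2),"at",p,"shift",d.round(4),"norm",np.linalg.norm(d).round(3),"rot",rv.round(2),"F",np.array(s["contact_force"]).round(2),"w",round(s["grip_width"],4))
E
python3 - <<'E'
from plant import r
from h import *
go(r,[.50,-.045,.2],-86.5)
E
```

```text
t 0.1 at [ 0.1615 -0.6549  0.2218] shift [ 0.0226 -0.511  -0.4747] norm 0.698 rot [10.35  0.02  0.09] F [-0.32  0.31  0.05] w 0.0879
```

>>> {"method": "arm_command", "body": {"rot": [[2, 0, 0], [4, 0, 0], [6, 0, 0], [8, 0, 0], [10.35, 0, 0]], "translation": [[0, -0.025, -0.023], [0, -0.06, -0.055], [0, -0.095, -0.088], [0, -0.13, -0.12], [0, -0.165, -0.153]], "fingers": [0.5, 0, 0, 0, 0]}}

```text
clock: 0.6
position: [0.2711, -0.4566, 0.2224]
eef_rot: [[-0.0, 0.059, -0.998], [0.0, -0.998, -0.059], [-1.0, -0.0, 0.0]]
contact_force: [1.0, -0.9, -0.3]
grip_width: 0.0516
```

```bash
python3 - <<'E'
from plant import r
from h import *
go(r,[.50,-.045,.2],-86.5)
E
```

```text
t 0.6 at [ 0.2711 -0.4566  0.2224] shift [ 0.0224 -0.3973 -0.253 ] norm 0.472 rot [-0.1   0.02  0.02] F [ 1.04 -0.86 -0.31] w 0.0516
```

>>> {"method": "arm_command", "body": {"rot": [[0, 0, 0], [0, 0, 0], [0, 0, 0], [0, 0, 0], [0, 0, 0]], "translation": [[0, -0.04, -0.026], [0, -0.08, -0.051], [0, -0.12, -0.077], [0, -0.16, -0.102], [0, -0.2, -0.127]], "fingers": [0, 0, 0, 0, 0]}}

```text
clock: 1.1
position: [0.3856, -0.2493, 0.2226]
eef_rot: [[-0.0, 0.061, -0.998], [-0.0, -0.998, -0.061], [-1.0, 0.0, 0.0]]
contact_force: [1.3, -0.8, 0.3]
grip_width: 0.0113
```

>>> {"method": "arm_command", "body": {"rot": [[0, 0, 0], [0, 0, 0], [0, 0, 0], [0, 0, 0], [0, 0, 0]], "translation": [[0, -0.04, -0.026], [0, -0.08, -0.051], [0, -0.12, -0.077], [0, -0.16, -0.102], [0, -0.193, -0.122]], "fingers": [0, 0, 0, 0, 0]}}

```text
clock: 1.6
position: [0.4959, -0.0484, 0.2226]
eef_rot: [[0.0, 0.063, -0.998], [0.0, -0.998, -0.063], [-1.0, -0.0, -0.0]]
contact_force: [-0.1, -1.0, -0.6]
grip_width: 0.0004
```

```bash
python3 - <<'E'
from plant import r
from h import *
i=r.camera_info("wrist")
im=r.read_camera("wrist");cv2.imwrite("pics/w1.png",im[:,:,::-1])
for k,v in i.items(): print(k,np.array(v))
go(r,[.50,-.046,.075],-86.5)
E
```

```text
intrinsics [[376.6838   0.     319.4666]
 [  0.     376.6838 239.0038]
 [  0.       0.       1.    ]]
dist [-0.0799  0.      0.      0.      0.    ]
position [ 0.5744 -0.0439  0.3855]
orientation [[ 0.0623 -0.9559 -0.287 ]
 [-0.9981 -0.0602 -0.0162]
 [-0.0018  0.2874 -0.9578]]
t 1.65 at [ 0.4985 -0.042   0.223 ] shift [ 0.148   0.0046 -0.0008] norm 0.148 rot [ 0.49 -0.16  0.22] F [2.84 4.88 2.22] w 0.0005
```

View pics/w1.png

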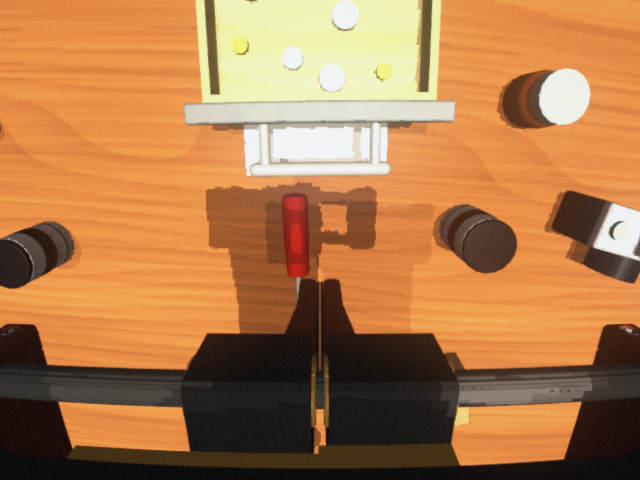

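The wrist view shows the handle bar from (252,169) to (390,168), the panel's front edge at row ~176, the right barrel's cap near (485,243) and the left one's near (15,262).

```bash
python3 - <<'E'
from h import *
i=dict(intrinsics=[[376.6838,0,319.4666],[0,376.6838,239.0038],[0,0,1]],dist=[-0.0799,0,0,0,0],position=[ 0.5744,-0.0439,0.3855],
orientation=[[0.0623,-0.9559,-0.287],[-0.9981,-0.0602,-0.0162],[-0.0018,0.2874,-0.9578]])
# arm was still settling; approx
print(onz(i,[(252,169),(390,168)],.09))
print(onz(i,[(246,176),(388,176)],.012))
print(onz(i,[(485,243),(15,260)],.072))
E
python3 - <<'E'
from plant import r
from h import *
go(r,[.50,-.046,.075],-86.5)
E
```

```text
[[ 0.5394  0.0072  0.09  ]
 [ 0.547  -0.1001  0.09  ]]
[[ 0.523   0.0265  0.012 ]
 [ 0.5317 -0.1139  0.012 ]]
[[ 0.486  -0.1957  0.072 ]
 [ 0.4418  0.2357  0.072 ]]
t 1.65 at [ 0.4985 -0.042   0.223 ] shift [ 0.148   0.0046 -0.0008] norm 0.148 rot [ 0.49 -0.16  0.22] F [2.84 4.88 2.22] w 0.0005
```

>>> {"method": "arm_command", "body": {"rot": [[0, 0, 0], [0, 0, 0], [0, 0, 0], [0, 0, 0], [0, 0, 0]], "translation": [[0.03, 0.002, 0], [0.065, 0.004, 0], [0.1, 0.004, 0], [0.13, 0.004, 0], [0.148, 0.004, 0]], "fingers": [0, 0, 0, 0, 0]}}

```text
clock: 2.15
position: [0.4937, -0.0553, 0.0722]
eef_rot: [[-0.004, 0.061, -0.998], [0.0, -0.998, -0.061], [-1.0, -0.0, 0.004]]
contact_force: [-0.4, 0.5, 0.6]
grip_width: 0.0004
```

```bash
python3 - <<'E'
from plant import r
from h import *
go(r,[.61,-.040,.075],-86.2)
E
```

```text
t 2.15 at [ 0.4937 -0.0553  0.0722] shift [-0.0032 -0.0082 -0.1171] norm 0.117 rot [-0.3   0.2   0.02] F [-0.36  0.5   0.6 ] w 0.0004
```

>>> {"method": "arm_command", "body": {"rot": [[0, 0, 0], [0, 0, 0], [0, 0, 0], [0, 0, 0], [0, 0, 0]], "translation": [[-0.002, -0.002, -0.015], [-0.002, -0.004, -0.03], [-0.002, -0.006, -0.045], [-0.002, -0.006, -0.06], [-0.002, -0.006, -0.075]], "fingers": [0, 0, 0, 0, 0]}}

```text
clock: 2.65
position: [0.5691, -0.0447, 0.0759]
eef_rot: [[-0.003, 0.061, -0.998], [-0.0, -0.998, -0.061], [-1.0, -0.0, 0.003]]
contact_force: [-1.8, 1.1, -0.1]
grip_width: 0.0005
```

>>> {"method": "arm_command", "body": {"rot": [[0, 0, 0], [0, 0, 0], [0, 0, 0], [0, 0, 0], [0, 0, 0]], "translation": [[0, 0, -0.01], [0, 0, -0.02], [0, 0, -0.03], [0, 0, -0.035], [0, 0, -0.04]], "fingers": [0, 0, 0, 0, 0]}}

```text
clock: 3.15
position: [0.6101, -0.042, 0.0766]
eef_rot: [[-0.0, 0.061, -0.998], [0.0, -0.998, -0.061], [-1.0, -0.0, 0.0]]
contact_force: [-1.7, 0.3, 0.5]
grip_width: 0.0006
```

```bash
python3 - <<'E'
from plant import r
from h import *
im=r.read_camera("top");cv2.imwrite("pics/t2.png",cv2.resize(im[90:310,255:385,::-1],None,fx=2.7,fy=2.7))
go(r,[.62,-.040,.075],-86.2)
E
```

```text
t 3.2 at [ 0.611  -0.042   0.0768] shift [ 0.0018 -0.0014 -0.0091] norm 0.009 rot [-0.3  -0.06  0.  ] F [ 1.88 -0.14  0.46] w 0.0006
```

View pics/t2.png

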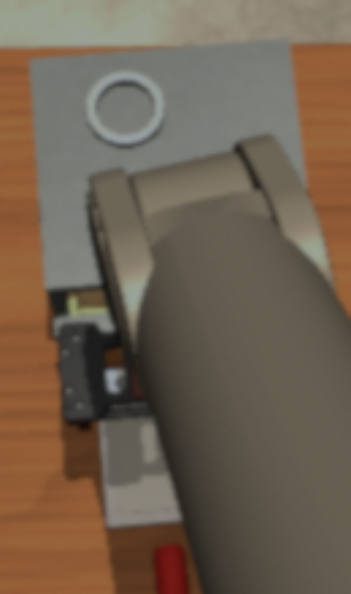

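The arm hides most of the drawer, but the strip of yellow at (90,305) shows it is still open by a small amount. I'll keep pushing in small steps and watch the force.

>>> {"method": "arm_command", "body": {"rot": [[0, 0, 0], [0, 0, 0], [0, 0, 0], [0, 0, 0], [0, 0, 0]], "translation": [[0, 0, -0.003], [0, 0, -0.006], [0, 0, -0.009], [0, 0, -0.012], [0, 0, -0.012]], "fingers": [0, 0, 0, 0, 0]}}

```text
clock: 3.7
position: [0.6225, -0.0414, 0.0768]
eef_rot: [[0.001, 0.061, -0.998], [-0.0, -0.998, -0.061], [-1.0, 0.0, -0.001]]
contact_force: [-0.8, -0.9, -0.0]
grip_width: 0.0003
```

>>> {"method": "arm_command", "body": {"rot": [[0, 0, 0], [0, 0, 0], [0, 0, 0], [0, 0, 0], [0, 0, 0]], "translation": [[0, 0, -0.002], [0, 0, -0.004], [0, 0, -0.006], [0, 0, -0.008], [0, 0, -0.008]], "fingers": [0, 0, 0, 0, 0]}}

```text
clock: 4.2
position: [0.628, -0.041, 0.0764]
eef_rot: [[-0.004, 0.061, -0.998], [-0.001, -0.998, -0.061], [-1.0, 0.0, 0.004]]
contact_force: [-6.5, -0.5, 5.8]
grip_width: 0.0005
```

>>> {"method": "arm_command", "body": {"rot": [[0, 0, 0], [0, 0, 0], [0, 0, 0], [0, 0, 0], [0, 0, 0]], "translation": [[0, 0, -0.001], [0, 0, -0.002], [0, 0, -0.003], [0, 0, -0.004], [0, 0, -0.004]], "fingers": [0, 0, 0, 0, 0]}}

```text
clock: 4.7
position: [0.6282, -0.0411, 0.0762]
eef_rot: [[-0.012, 0.061, -0.998], [-0.002, -0.998, -0.061], [-1.0, 0.001, 0.012]]
contact_force: [-18.5, 0.1, 14.9]
grip_width: 0.0005
```

```bash
python3 - <<'E'
from plant import r
from h import *
im=r.read_camera("scene");cv2.imwrite("pics/s3.png",cv2.resize(im[180:370,220:400,::-1],None,fx=3,fy=3))
go(r,[.62,-.040,.075],-86.2)
E
```

```text
t 4.75 at [ 0.6282 -0.0411  0.0762] shift [ 0.0013 -0.0016  0.0081] norm 0.008 rot [-0.31  0.67 -0.05] F [-18.39  -0.24  14.91] w 0.0004
```

View pics/s3.png

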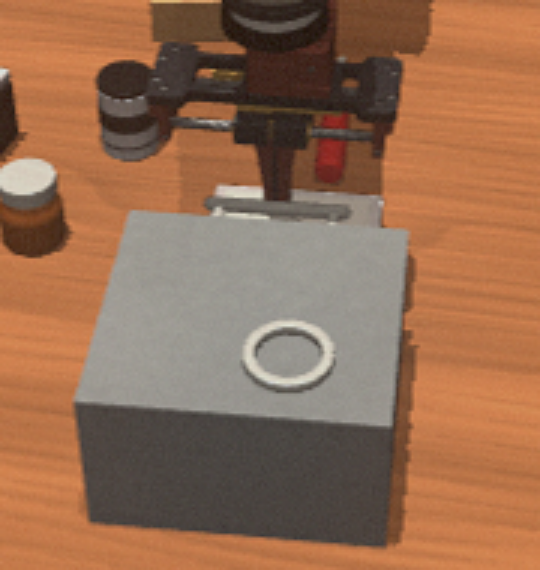

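The push force rose to 18.5 N while the TCP stayed at x = 0.628, and the handle now sits against the cabinet front. The drawer is against its stop, so I'll back off.

>>> {"method": "arm_command", "body": {"rot": [[0, 0, 0], [0, 0, 0], [0, 0, 0], [0, 0, 0], [0, 0, 0]], "translation": [[0, 0, 0.01], [0, 0, 0.03], [0, 0, 0.06], [-0.04, 0, 0.09], [-0.08, 0, 0.12]], "fingers": [0, 0, 0, 0, 0]}}

```text
clock: 5.25
position: [0.5125, -0.048, 0.1566]
eef_rot: [[-0.002, 0.061, -0.998], [0.0, -0.998, -0.061], [-1.0, -0.0, 0.002]]
contact_force: [0.8, 0.1, 1.3]
grip_width: 0.0004
```

```bash
python3 - <<'E'
from plant import r
from h import *
go(r,[.40,.24,.23],-90)
E
```

```text
t 5.25 at [ 0.5125 -0.048   0.1566] shift [-0.0732 -0.2943  0.0948] norm 0.318 rot [3.51 0.1  0.02] F [0.84 0.14 1.28] w 0.0004
```

>>> {"method": "arm_command", "body": {"rot": [[1, 0, 0], [2, 0, 0], [3.5, 0, 0], [3.5, 0, 0], [3.5, 0, 0]], "translation": [[-0.02, -0.02, 0.01], [-0.04, -0.055, 0.02], [-0.06, -0.095, 0.03], [-0.073, -0.135, 0.044], [-0.073, -0.175, 0.056]], "fingers": [0.5, 1, 1, 1, 1]}}

```text
clock: 5.75
position: [0.4483, 0.1253, 0.232]
eef_rot: [[0.006, -0.0, -1.0], [0.001, -1.0, 0.0], [-1.0, -0.001, -0.006]]
contact_force: [0.1, 0.1, -0.4]
grip_width: 0.0369
```

>>> {"method": "arm_command", "body": {"rot": [[0, 0, 0], [0, 0, 0], [0, 0, 0], [0, 0, 0], [0, 0, 0]], "translation": [[0, -0.035, 0.012], [0, -0.07, 0.025], [0, -0.1, 0.035], [0, -0.115, 0.039], [0, -0.115, 0.039]], "fingers": [1, 1, 1, 1, 1]}}

```text
clock: 6.25
position: [0.4079, 0.241, 0.2301]
eef_rot: [[0.001, 0.005, -1.0], [0.002, -1.0, -0.005], [-1.0, -0.002, -0.001]]
contact_force: [0.1, -1.2, 0.5]
grip_width: 0.0769
```

```bash
python3 - <<'E'
from plant import r
from h import *
i=r.camera_info("wrist")
im=r.read_camera("wrist");cv2.imwrite("pics/w4.png",im[:,:,::-1])
np.save("w4.npy",i,allow_pickle=True)
j=r.camera_info("wrist");print(i["position"],j["position"])
im=r.read_camera("top");cv2.imwrite("pics/t4.png",im[:,:,::-1])
go(r,[.4375,.245,.23],-90)
E
```

```text
[0.4864 0.2407 0.393 ] [0.4871 0.2388 0.3928]
t 6.35 at [0.4088 0.2378 0.2296] shift [-0.0004 -0.0072 -0.0287] norm 0.03 rot [ 0.   -0.03 -0.01] F [-0.14 -0.09  0.56] w 0.0848
```

View pics/w4.png

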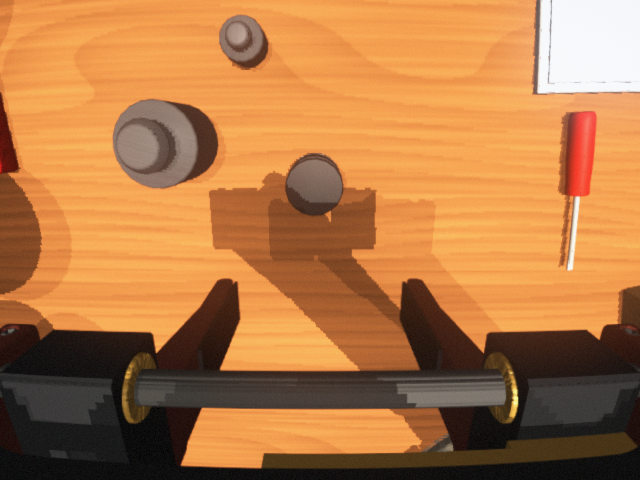

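View pics/t4.png

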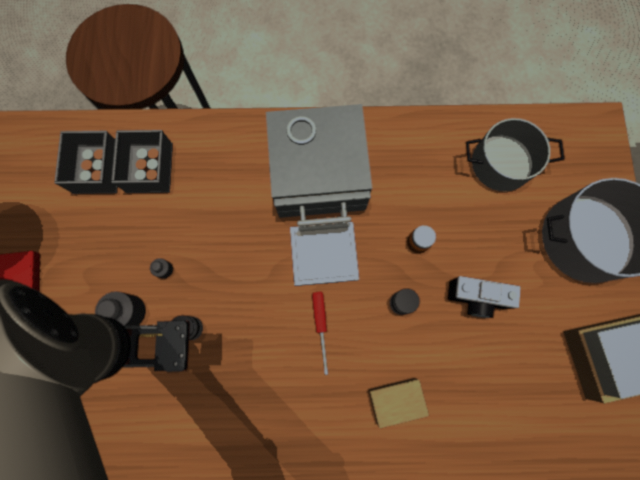

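The drawer is shut and the panel is fully visible, at about (291..358, 222..284) in the top view. In the wrist view the left barrel's cap is a circle centred near (314,184).

```bash
python3 - <<'E'
from plant import r
from h import *
i=np.load("w4.npy",allow_pickle=True).item()
print(onz(i,[(314.5,184.5),(285.5,184.5),(343,184.5)],.072))
print("wbig",onz(i,[(146,145)],.1),"small",onz(i,[(238,34)],.052))
t=r.camera_info("top")
c=onz(t,[(293.5,284),(358,278.5),(355,221),(291,225)],.012);print(c,c.mean(0))
# panel corner in wrist
print(onz(i,[(537,93)],.012))
im=cv2.imread("pics/t4.png")
cv2.imwrite("pics/z4.png",cv2.resize(im[190:300,270:450],None,fx=4,fy=4,interpolation=cv2.INTER_CUBIC))
E
```

```text
[[0.4389 0.2457 0.072 ]
 [0.4389 0.2705 0.072 ]
 [0.4391 0.2214 0.072 ]]
wbig [[0.4739 0.3757 0.1   ]] small [[0.5625 0.31   0.052 ]]
[[ 0.5266  0.029   0.012 ]
 [ 0.5362 -0.1098  0.012 ]
 [ 0.664  -0.1076  0.012 ]
 [ 0.6572  0.0341  0.012 ]] [ 0.596  -0.0386  0.012 ]
[[0.5231 0.0285 0.012 ]]
```

View pics/z4.png

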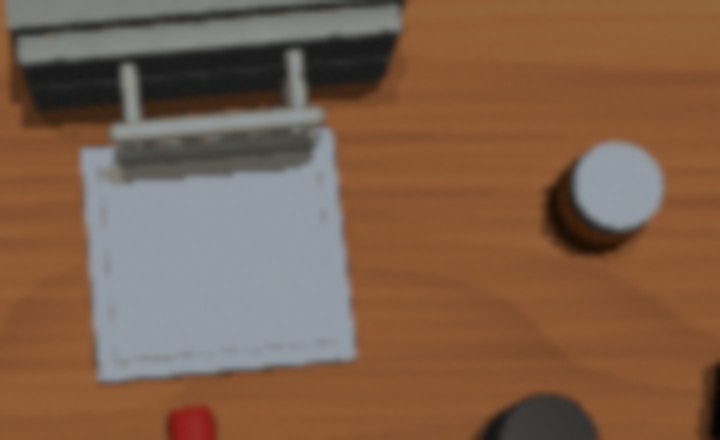

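```bash
python3 - <<'E'
from plant import r
from h import *
go(r,[.439,.2455,.10],-90)
E
```

```text
t 6.35 at [0.4088 0.2378 0.2296] shift [ 0.1296 -0.0077 -0.0301] norm 0.133 rot [ 0.   -0.03 -0.01] F [-0.14 -0.09  0.56] w 0.0848
```

>>> {"method": "arm_command", "body": {"rot": [[0, 0, 0], [0, 0, 0], [0, 0, 0], [0, 0, 0], [0, 0, 0]], "translation": [[0.03, -0.003, -0.01], [0.065, -0.006, -0.02], [0.1, -0.008, -0.03], [0.12, -0.008, -0.03], [0.13, -0.008, -0.03]], "fingers": [1, 1, 1, 1, 1]}}

```text
clock: 6.85
position: [0.4384, 0.2439, 0.0976]
eef_rot: [[-0.003, -0.003, -1.0], [-0.002, -1.0, 0.003], [-1.0, 0.002, 0.003]]
contact_force: [0.3, -1.0, -0.0]
grip_width: 0.088
```

```bash
python3 - <<'E'
from plant import r
from h import *
go(r,[.439,.2455,.02],-90)
i=r.camera_info("wrist")
im=r.read_camera("wrist");cv2.imwrite("pics/w5.png",im[:,:,::-1])
np.save("w5.npy",i,allow_pickle=True)
go(r,[.439,.2455,.02],-90)
print(proj(i,[[.439,.2455,.072]]))
E
```

```text
t 6.85 at [0.4384 0.2439 0.0976] shift [ 0.0776 -0.0017 -0.0008] norm 0.078 rot [-0.15  0.15 -0.12] F [ 0.33 -1.05 -0.02] w 0.088
t 6.9 at [0.4379 0.2441 0.0972] shift [ 0.0772 -0.0016 -0.0013] norm 0.077 rot [-0.12  0.18 -0.13] F [-0.99 -1.34 -1.52] w 0.0876
[[316.2697 277.0776]]
```

View pics/w5.png

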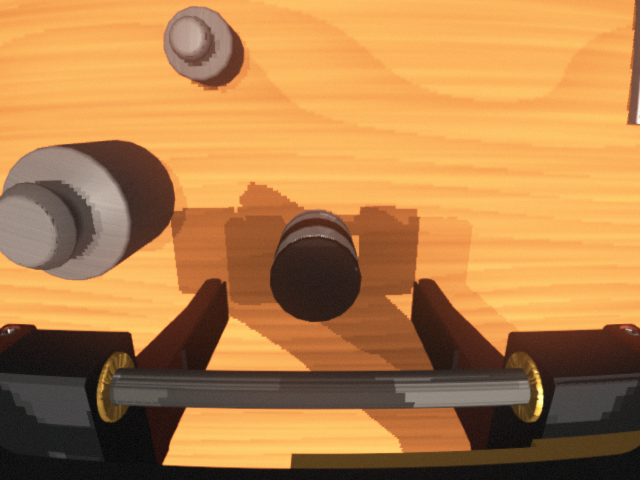

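The cap is at (315.5, 276.5) against a predicted (316.3, 277.1), and the fingers straddle it evenly. Next I'll descend and grip.

>>> {"method": "arm_command", "body": {"rot": [[0, 0, 0], [0, 0, 0], [0, 0, 0], [0, 0, 0], [0, 0, 0]], "translation": [[0.02, -0.001, -0.001], [0.04, -0.001, -0.001], [0.06, -0.001, -0.001], [0.077, -0.001, -0.001], [0.077, -0.001, -0.001]], "fingers": [1, 1, 1, 1, 1]}}

```text
clock: 7.4
position: [0.4393, 0.2462, 0.022]
eef_rot: [[-0.001, -0.001, -1.0], [-0.001, -1.0, 0.001], [-1.0, 0.001, 0.001]]
contact_force: [0.0, -0.8, -0.1]
grip_width: 0.0877
```

```bash
python3 - <<'E'
from plant import r
from h import *
go(r,[.439,.2455,.02],-90)
E
```

```text
t 7.4 at [0.4393 0.2462 0.022 ] shift [0.002  0.0006 0.0003] norm 0.002 rot [-0.05  0.07 -0.08] F [ 0.03 -0.82 -0.08] w 0.0877
```

>>> {"method": "arm_command", "body": {"rot": [[0, 0, 0], [0, 0, 0], [0, 0, 0], [0, 0, 0], [0, 0, 0]], "translation": [[0.001, 0, 0], [0.001, 0, 0], [0.001, 0, 0], [0.001, 0, 0], [0.001, 0, 0]], "fingers": [0.7, 0.6, 0.5, 0.45, 0.4], "force": 25}}

```text
clock: 7.9
position: [0.4397, 0.2473, 0.0221]
eef_rot: [[0.001, -0.0, -1.0], [0.0, -1.0, 0.0], [-1.0, -0.0, -0.001]]
contact_force: [0.1, -1.5, 1.1]
grip_width: 0.0513
```

>>> {"method": "arm_command", "body": {"rot": [[0, 0, 0], [0, 0, 0], [0, 0, 0], [0, 0, 0], [0, 0, 0]], "translation": [[0, 0, 0], [0, 0, 0], [0, 0, 0], [0, 0, 0], [0, 0, 0]], "fingers": [0.4, 0.4, 0.4, 0.4, 0.4], "force": 25}}

```text
clock: 8.4
position: [0.4397, 0.2472, 0.0221]
eef_rot: [[0.001, 0.0, -1.0], [-0.0, -1.0, -0.0], [-1.0, 0.0, -0.001]]
contact_force: [-0.9, -2.4, 5.1]
grip_width: 0.0504
```

```bash
python3 - <<'E'
from plant import r
from h import *
go(r,[.439,.2455,.07],-90)
E
```

```text
t 8.4 at [0.4397 0.2472 0.0221] shift [-0.0479  0.0017  0.0007] norm 0.048 rot [ 0.   -0.03 -0.02] F [-0.9  -2.42  5.07] w 0.0504
```

>>> {"method": "arm_command", "body": {"rot": [[0, 0, 0], [0, 0, 0], [0, 0, 0], [0, 0, 0], [0, 0, 0]], "translation": [[-0.01, 0, 0], [-0.025, 0, 0], [-0.04, 0, 0], [-0.055, 0, 0], [-0.06, 0, 0]], "fingers": [0.4, 0.4, 0.4, 0.4, 0.4]}}

```text
clock: 8.9
position: [0.4403, 0.2481, 0.0839]
eef_rot: [[0.003, 0.0, -1.0], [0.002, -1.0, -0.0], [-1.0, -0.002, -0.003]]
contact_force: [0.4, 0.5, -1.8]
grip_width: 0.0505
```

>>> {"method": "arm_command", "body": {"rot": [[0, 0, 0], [0, 0, 0], [0, 0, 0], [0, 0, 0], [0, 0, 0]], "translation": [[0, 0, 0], [0, 0, 0], [0, 0, 0], [0, 0, 0], [0, 0, 0]], "fingers": [0.4, 0.4, 0.4, 0.4, 0.4]}}

```text
clock: 9.4
position: [0.4392, 0.2473, 0.0812]
eef_rot: [[-0.001, 0.0, -1.0], [-0.0, -1.0, -0.0], [-1.0, 0.0, 0.001]]
contact_force: [-0.6, -0.7, -0.7]
grip_width: 0.0502
```

```bash
python3 - <<'E'
from plant import r
from h import *
go(r,[.439,.2455,.07],-90)
i=r.camera_info("wrist")
for k in range(6):
    im=r.read_camera("wrist"); s=r.sense(); print(round(s["clock"],2),np.array(s["contact_force"]),np.array(s["ft_torque"]),np.array(s["tau"]),s["position"])
cv2.imwrite("pics/w6.png",im[:,:,::-1])
E
```

```text
t 9.4 at [0.4392 0.2473 0.0812] shift [0.0112 0.0018 0.0001] norm 0.011 rot [ 0.01  0.05 -0.02] F [-0.59 -0.71 -0.67] w 0.0502
9.45 [ 0.0333  0.0751 -1.669 ] [ 0.0314 -0.0104 -0.0052] [  0.0107 -46.1935  -4.6636 -19.7139   0.0393  -0.0482  -0.0004] [0.4392 0.2473 0.0813]
9.5 [-0.9347 -0.5499 -1.6442] [ 0.0217  0.0212 -0.0178] [  0.0034 -46.1675  -4.6631 -19.7185   0.0393  -0.049   -0.0002] [0.4393 0.2473 0.0814]
9.55 [ 0.4494 -0.9877 -1.8991] [-0.0261 -0.0135 -0.0053] [ -0.0017 -46.1536  -4.6637 -19.7253   0.0394  -0.0499  -0.0002] [0.4394 0.2473 0.0815]
9.6 [ 0.0396  0.0545 -1.3095] [ 0.0677 -0.0371 -0.0197] [ -0.0058 -46.1465  -4.6653 -19.7323   0.0394  -0.0504  -0.0001] [0.4394 0.2473 0.0815]
9.65 [-0.0833 -0.098  -0.3728] [ 0.0286 -0.0034 -0.04  ] [ -0.0076 -46.1449  -4.6669 -19.7384   0.0393  -0.0511  -0.0001] [0.4394 0.2473 0.0816]
9.7 [ 0.3085 -0.3271 -1.7287] [0.026  0.0062 0.0108] [ -0.0083 -46.1479  -4.668  -19.7444   0.0394  -0.0515  -0.    ] [0.4394 0.2474 0.0816]
```

View pics/w6.png

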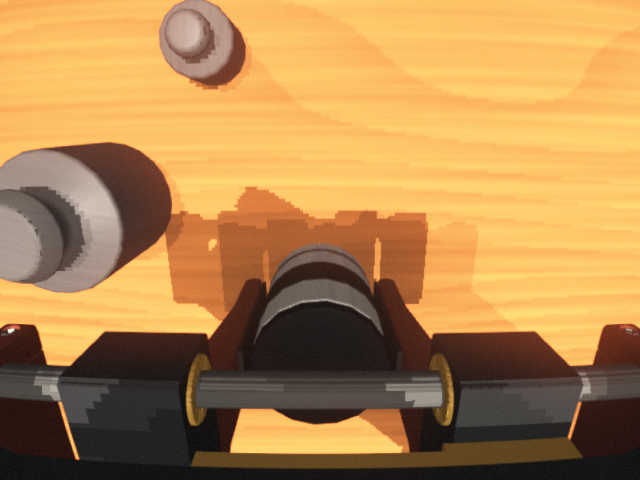

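The barrel is lifted and upright. The wrist force averages about −1.4 N (≈0.14 kg), so the left barrel looks like the light one. I'll set it back.

>>> {"method": "arm_command", "body": {"rot": [[0, 0, 0], [0, 0, 0], [0, 0, 0], [0, 0, 0], [0, 0, 0]], "translation": [[0.02, 0, 0], [0.04, 0, 0], [0.05, 0, 0], [0.055, 0, 0], [0.058, 0, 0]], "fingers": [0.4, 0.4, 0.4, 0.4, 0.4]}}

```text
clock: 10.2
position: [0.4395, 0.2475, 0.0235]
eef_rot: [[-0.0, 0.0, -1.0], [0.0, -1.0, -0.0], [-1.0, -0.0, 0.0]]
contact_force: [-0.3, -0.9, -1.3]
grip_width: 0.0499
```

>>> {"method": "arm_command", "body": {"rot": [[0, 0, 0], [0, 0, 0], [0, 0, 0], [0, 0, 0], [0, 0, 0]], "translation": [[0.001, 0, 0], [0.002, 0, 0], [0.002, 0, 0], [0.002, 0, 0], [0.002, 0, 0]], "fingers": [0.4, 0.4, 0.4, 0.4, 0.4]}}

```text
clock: 10.7
position: [0.4398, 0.2476, 0.0221]
eef_rot: [[0.001, -0.0, -1.0], [0.0, -1.0, 0.0], [-1.0, -0.0, -0.001]]
contact_force: [-0.8, 0.6, 2.1]
grip_width: 0.0507
```

```bash
python3 - <<'E'
from plant import r
from h import *
go(r,[.439,.2455,.022],-90)
E
```

```text
t 10.7 at [0.4398 0.2476 0.0221] shift [0.0001 0.0021 0.0008] norm 0.002 rot [-0.   -0.05  0.03] F [-0.75  0.57  2.08] w 0.0507
```

The base is back at its original height (TCP z = 0.0221) with light bench contact. I'll release it.

>>> {"method": "arm_command", "body": {"rot": [[0, 0, 0], [0, 0, 0], [0, 0, 0], [0, 0, 0], [0, 0, 0]], "translation": [[0, 0, 0], [0, 0, 0], [0, 0, 0], [0, 0, 0], [0, 0, 0]], "fingers": [0.6, 0.7, 0.8, 0.95, 1]}}

```text
clock: 11.2
position: [0.4394, 0.2473, 0.0216]
eef_rot: [[-0.0, 0.0, -1.0], [-0.0, -1.0, -0.0], [-1.0, 0.0, 0.0]]
contact_force: [0.2, 0.3, 0.4]
grip_width: 0.0811
```

>>> {"method": "arm_command", "body": {"rot": [[0, 0, 0], [0, 0, 0], [0, 0, 0], [0, 0, 0], [0, 0, 0]], "translation": [[0, 0, 0], [-0.015, 0, 0], [-0.04, 0, 0], [-0.075, 0, 0], [-0.11, 0, 0]], "fingers": [1, 1, 1, 1, 1]}}

```text
clock: 11.7
position: [0.439, 0.2473, 0.1336]
eef_rot: [[-0.0, 0.0, -1.0], [0.0, -1.0, -0.0], [-1.0, -0.0, 0.0]]
contact_force: [0.2, -0.6, -0.5]
grip_width: 0.0874
```

```bash
python3 - <<'E'
from plant import r
from h import *
im=r.read_camera("wrist");cv2.imwrite("pics/w7.png",im[:,:,::-1])
go(r,[.44,-.2,.22],-60)
E
```

```text
t 11.75 at [0.4418 0.2495 0.139 ] shift [-0.0828  0.4492  0.0015] norm 0.457 rot [-29.96  -0.45   0.12] F [1.1  1.24 3.42] w 0.0876
```

View pics/w7.png

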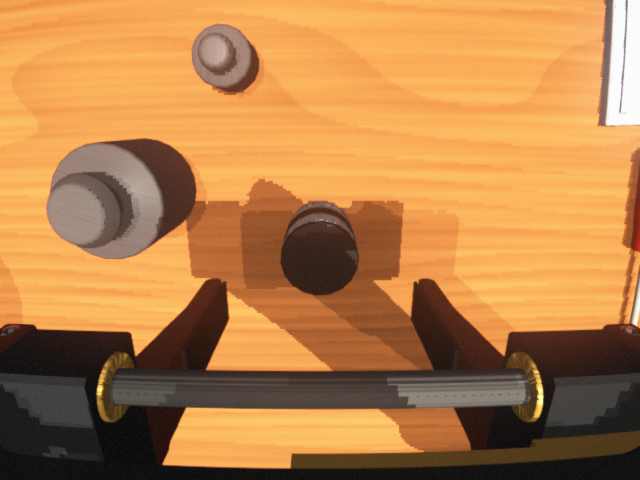

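The left barrel stands upright where it was. Next I'll move to the right barrel.

>>> {"method": "arm_command", "body": {"rot": [[-5, 0, 0], [-11, 0, 0], [-17, 0, 0], [-23, 0, 0], [-29, 0, 0]], "translation": [[-0.04, 0.02, 0], [-0.07, 0.06, 0], [-0.083, 0.1, 0], [-0.083, 0.14, 0], [-0.083, 0.18, 0]], "fingers": [1, 1, 1, 1, 1]}}

```text
clock: 12.25
position: [0.4395, 0.066, 0.2162]
eef_rot: [[0.003, 0.489, -0.872], [-0.0, -0.872, -0.489], [-1.0, 0.001, -0.002]]
contact_force: [0.5, -0.1, -0.1]
grip_width: 0.0883
```

```bash
python3 - <<'E'
from plant import r
from h import *
go(r,[.44,-.2,.22],-30)
E
```

```text
t 12.25 at [0.4395 0.066  0.2162] shift [-0.0038  0.2323  0.1296] norm 0.266 rot [-30.73  -0.1   -0.11] F [ 0.51 -0.14 -0.11] w 0.0883
```

>>> {"method": "arm_command", "body": {"rot": [[-6, 0, 0], [-12, 0, 0], [-18, 0, 0], [-24, 0, 0], [-30, 0, 0]], "translation": [[0, 0.038, 0.021], [0, 0.077, 0.043], [0, 0.115, 0.064], [0, 0.153, 0.086], [0, 0.19, 0.106]], "fingers": [1, 1, 1, 1, 1]}}

```text
clock: 12.75
position: [0.4384, -0.152, 0.2157]
eef_rot: [[0.001, 0.859, -0.511], [-0.001, -0.511, -0.859], [-1.0, 0.001, -0.0]]
contact_force: [0.9, 0.6, -0.1]
grip_width: 0.0877
```

```bash
python3 - <<'E'
from plant import r
from h import *
go(r,[.45,-.21,.22],-30)
E
```

```text
t 12.75 at [ 0.4384 -0.152   0.2157] shift [-0.0043  0.0396  0.0439] norm 0.059 rot [-0.75 -0.   -0.07] F [ 0.87  0.56 -0.09] w 0.0877
```

```bash
python3 - <<'E'
from plant import r
from h import *
go(r,[.467,-.226,.22],-30)
E
```

```text
t 12.75 at [ 0.4384 -0.152   0.2157] shift [-0.0043  0.0624  0.049 ] norm 0.079 rot [-0.75 -0.   -0.07] F [ 0.87  0.56 -0.09] w 0.0877
```

>>> {"method": "arm_command", "body": {"rot": [[0, 0, 0], [0, 0, 0], [0, 0, 0], [0, 0, 0], [0, 0, 0]], "translation": [[0, 0.025, 0.02], [-0.002, 0.045, 0.035], [-0.004, 0.058, 0.046], [-0.004, 0.058, 0.046], [-0.004, 0.058, 0.046]], "fingers": [1, 1, 1, 1, 1]}}

```text
clock: 13.25
position: [0.4648, -0.2184, 0.2188]
eef_rot: [[-0.0, 0.858, -0.514], [0.001, -0.514, -0.858], [-1.0, -0.0, -0.001]]
contact_force: [-0.2, 0.8, -0.5]
grip_width: 0.0877
```

```bash
python3 - <<'E'
from plant import r
from h import *
i=r.camera_info("wrist")
im=r.read_camera("wrist");cv2.imwrite("pics/w8.png",im[:,:,::-1])
np.save("w8.npy",i,allow_pickle=True)
print(r.camera_info("wrist")["position"]-i["position"])
go(r,[.4835,-.1995,.1],-30)
print(proj(i,[[.4823,-.2007,.072]]))
E
```

```text
[-0.0001  0.0005 -0.0001]
t 13.3 at [ 0.4647 -0.2179  0.2188] shift [ 0.1188  0.0068 -0.0254] norm 0.122 rot [-0.9  -0.02  0.03] F [0.02 1.17 0.9 ] w 0.0878
[[327.1782 194.9798]]
```

View pics/w8.png

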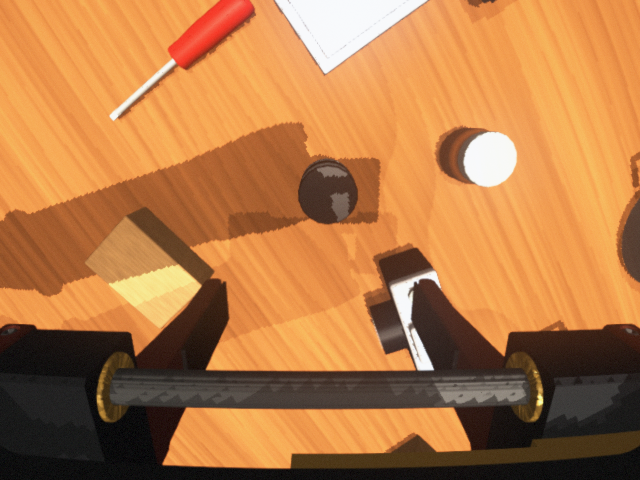

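```bash
python3 - <<'E'
from plant import r
from h import *
i=np.load("w8.npy",allow_pickle=True).item()
b=onz(i,[(328,192.5)],.072);print(b, "cam corner",onz(i,[(405,250),(380,255),(437,272)],.07))
go(r,[b[0,0],b[0,1],.1],-30)
E
```

```text
[[ 0.4839 -0.1993  0.072 ]] cam corner [[ 0.5159 -0.2777  0.07  ]
 [ 0.4948 -0.2705  0.07  ]
 [ 0.5312 -0.3111  0.07  ]]
t 13.3 at [ 0.4647 -0.2179  0.2188] shift [ 0.1188  0.007  -0.0258] norm 0.122 rot [-0.9  -0.02  0.03] F [0.02 1.17 0.9 ] w 0.0878
```

>>> {"method": "arm_command", "body": {"rot": [[0, 0, 0], [0, 0, 0], [0, 0, 0], [0, 0, 0], [0, 0, 0]], "translation": [[0.03, 0.004, -0.015], [0.065, 0.007, -0.026], [0.1, 0.007, -0.026], [0.119, 0.007, -0.026], [0.119, 0.007, -0.026]], "fingers": [1, 1, 1, 1, 1]}}

```text
clock: 13.8
position: [0.4821, -0.1984, 0.0973]
eef_rot: [[-0.005, 0.859, -0.513], [0.002, -0.513, -0.859], [-1.0, -0.006, 0.001]]
contact_force: [-0.4, -0.1, -0.2]
grip_width: 0.088
```

```bash
python3 - <<'E'
from plant import r
from h import *
i=r.camera_info("wrist")
im=r.read_camera("wrist");cv2.imwrite("pics/w9.png",im[:,:,::-1])
np.save("w9.npy",i,allow_pickle=True)
go(r,[.4839,-.1993,.022],-30.9)
print(proj(i,[[.4839,-.1993,.072]]))
E
```

```text
t 13.85 at [ 0.4834 -0.1991  0.0991] shift [ 0.0771  0.0007 -0.0001] norm 0.077 rot [0.03 0.   0.16] F [ 0.12 -0.56  0.7 ] w 0.0876
[[324.0296 278.2631]]
```

View pics/w9.png

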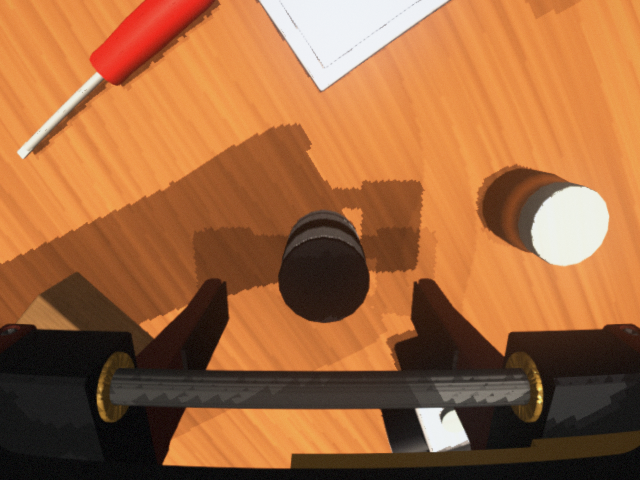

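The cap is at (324, 277) against a predicted (324, 278), and the camera body, jar and block are clear of the fingers. I'll go down and grip.

>>> {"method": "arm_command", "body": {"rot": [[0, 0, 0], [0, 0, 0], [0, 0, 0], [0, 0, 0], [0, 0, 0]], "translation": [[0.02, 0.001, 0], [0.04, 0.001, 0], [0.06, 0.001, 0], [0.077, 0.001, 0], [0.077, 0.001, 0]], "fingers": [1, 1, 1, 1, 1]}}

```text
clock: 14.35
position: [0.4849, -0.2007, 0.0226]
eef_rot: [[-0.001, 0.858, -0.514], [0.0, -0.514, -0.858], [-1.0, -0.001, 0.0]]
contact_force: [-0.1, 0.4, -0.5]
grip_width: 0.0877
```

>>> {"method": "arm_command", "body": {"rot": [[0, 0, 0], [0, 0, 0], [0, 0, 0], [0, 0, 0], [0, 0, 0]], "translation": [[0, 0, 0], [0, 0, 0], [0, 0, 0], [0, 0, 0], [0, 0, 0]], "fingers": [0.7, 0.6, 0.5, 0.45, 0.4], "force": 30}}

```text
clock: 14.85
position: [0.4847, -0.2013, 0.023]
eef_rot: [[-0.001, 0.857, -0.515], [0.0, -0.515, -0.857], [-1.0, -0.001, 0.0]]
contact_force: [-3.9, 2.3, 3.8]
grip_width: 0.0513
```

>>> {"method": "arm_command", "body": {"rot": [[0, 0, 0], [0, 0, 0], [0, 0, 0], [0, 0, 0], [0, 0, 0]], "translation": [[0, 0, 0], [0, 0, 0], [0, 0, 0], [0, 0, 0], [0, 0, 0]], "fingers": [0.4, 0.4, 0.4, 0.4, 0.4], "force": 30}}

```text
clock: 15.35
position: [0.4844, -0.2011, 0.0229]
eef_rot: [[-0.001, 0.857, -0.515], [0.0, -0.515, -0.857], [-1.0, -0.001, 0.001]]
contact_force: [-3.7, 1.0, 6.6]
grip_width: 0.0496
```

>>> {"method": "arm_command", "body": {"rot": [[0, 0, 0], [0, 0, 0], [0, 0, 0], [0, 0, 0], [0, 0, 0]], "translation": [[-0.01, 0, 0], [-0.025, 0, 0], [-0.04, 0, 0], [-0.055, 0, 0], [-0.06, 0, 0]], "fingers": [0.4, 0.4, 0.4, 0.4, 0.4]}}

```text
clock: 15.85
position: [0.4859, -0.2017, 0.0842]
eef_rot: [[0.002, 0.857, -0.515], [-0.001, -0.515, -0.857], [-1.0, 0.002, -0.0]]
contact_force: [1.1, -0.1, -3.7]
grip_width: 0.0495
```

>>> {"method": "arm_command", "body": {"rot": [[0, 0, 0], [0, 0, 0], [0, 0, 0], [0, 0, 0], [0, 0, 0]], "translation": [[0, 0, 0], [0, 0, 0], [0, 0, 0], [0, 0, 0], [0, 0, 0]], "fingers": [0.4, 0.4, 0.4, 0.4, 0.4]}}

```text
clock: 16.35
position: [0.4849, -0.2013, 0.0822]
eef_rot: [[-0.001, 0.857, -0.515], [0.0, -0.515, -0.857], [-1.0, -0.001, 0.0]]
contact_force: [-0.8, 0.3, -4.0]
grip_width: 0.0496
```

```bash
python3 - <<'E'
from plant import r
from h import *
go(r,[.594,-.039,.14],-30.9)
F=[]
for k in range(8):
    im=r.read_camera("wrist"); s=r.sense(); F.append(s["contact_force"])
print(np.mean(F,0),np.std(F,0),s["grip_width"])
cv2.imwrite("pics/w10.png",im[:,:,::-1])
E
```

```text
t 16.35 at [ 0.4849 -0.2013  0.0822] shift [-0.0579  0.01   -0.1953] norm 0.204 rot [-0.09  0.01  0.05] F [-0.79  0.25 -4.03] w 0.0496
[ 0.1179 -0.0505 -3.962 ] [0.2881 0.68   0.7303] 0.04917626453457048
```

View pics/w10.png

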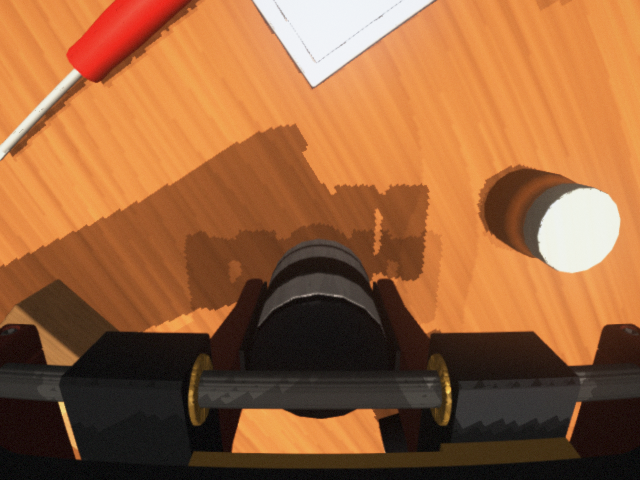

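The wrist force is −3.96 N (≈0.40 kg), so the right barrel is the heavier one. I'll raise it and carry it over the panel.

>>> {"method": "arm_command", "body": {"rot": [[0, 0, 0], [0, 0, 0], [0, 0, 0], [0, 0, 0], [0, 0, 0]], "translation": [[-0.02, 0, 0], [-0.042, 0, -0.01], [-0.054, 0.001, -0.03], [-0.054, 0.002, -0.055], [-0.054, 0.004, -0.08]], "fingers": [0.4, 0.4, 0.4, 0.4, 0.4]}}

```text
clock: 17.25
position: [0.5303, -0.1345, 0.1373]
eef_rot: [[0.001, 0.857, -0.516], [-0.001, -0.516, -0.857], [-1.0, 0.001, -0.0]]
contact_force: [0.3, 0.4, -4.4]
grip_width: 0.0493
```

>>> {"method": "arm_command", "body": {"rot": [[0, 0, 0], [0, 0, 0], [0, 0, 0], [0, 0, 0], [0, 0, 0]], "translation": [[0, 0.002, -0.025], [0, 0.003, -0.05], [0, 0.004, -0.075], [0, 0.005, -0.095], [0, 0.006, -0.108]], "fingers": [0.4, 0.4, 0.4, 0.4, 0.4]}}

```text
clock: 17.75
position: [0.5912, -0.0435, 0.1367]
eef_rot: [[0.0, 0.858, -0.513], [0.001, -0.513, -0.858], [-1.0, -0.0, -0.001]]
contact_force: [0.6, -0.2, -4.2]
grip_width: 0.0494
```

>>> {"method": "arm_command", "body": {"rot": [[0, 0, 0], [0, 0, 0], [0, 0, 0], [0, 0, 0], [0, 0, 0]], "translation": [[0, 0, -0.005], [0, 0, -0.007], [0, 0, -0.007], [0, 0, -0.007], [0, 0, -0.007]], "fingers": [0.4, 0.4, 0.4, 0.4, 0.4]}}

```text
clock: 18.25
position: [0.5938, -0.0404, 0.1367]
eef_rot: [[-0.0, 0.857, -0.516], [-0.001, -0.516, -0.857], [-1.0, 0.0, 0.001]]
contact_force: [0.4, 0.5, -3.2]
grip_width: 0.0495
```

```bash
python3 - <<'E'
from plant import r
from h import *
go(r,[.594,-.039,.135],-30.9)
for n in ["scene","top"]:
    im=r.read_camera(n); cv2.imwrite(f"pics/{n}11.png",im[:,:,::-1])
go(r,[.594,-.039,.135],-30.9)
P=np.array([[.594,-.039,.112],[.594,-.039,.184],[.439,.2455,.072]])
print(proj(r.camera_info("scene"),P),proj(r.camera_info("top"),P))
E
```

```text
t 18.25 at [ 0.5938 -0.0404  0.1367] shift [ 0.0017 -0.0005 -0.0013] norm 0.002 rot [-0.17  0.03 -0.  ] F [ 0.42  0.52 -3.16] w 0.0495
t 18.35 at [ 0.594  -0.04    0.1367] shift [ 0.0017 -0.0005 -0.0009] norm 0.002 rot [-0.15  0.02 -0.01] F [-0.29  0.2  -4.13] w 0.0493
[[315.368  225.6732]
 [315.1594 200.0478]
 [439.7323 213.02  ]] [[324.991  243.2032]
 [325.3393 234.9742]
 [181.4708 327.0063]]
```

View pics/scene11.png

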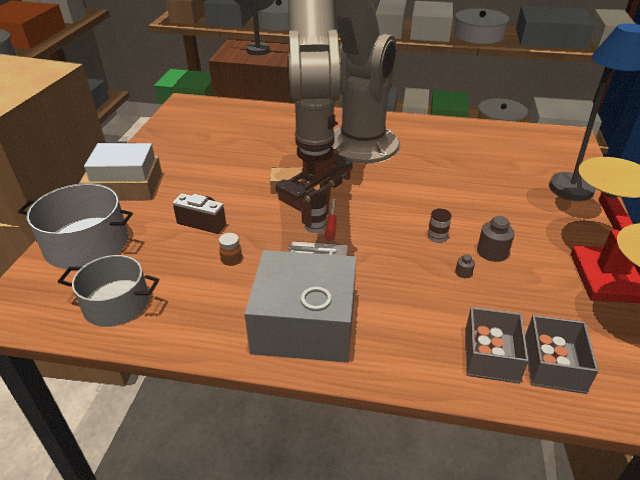

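View pics/top11.png

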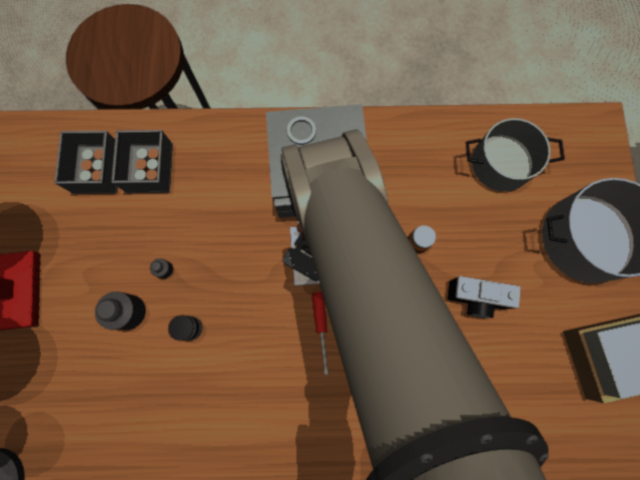

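The scene view shows the barrel held upright near (316,216) over the panel. The left barrel stands at (440,225), the drawer is shut and the bystanders are where they started. The arm is at rest, so I'll hand in.

```bash
python3 - <<'E'
from plant import r
s=r.sense();print(s["clock"],max(abs(x) for x in s["dq"]),s["grip_width"])
r.job_done()
E
```

```text
18.35 0.0023955641630765473 0.049323227651312355
the job is handed in; nothing more can be done
```

I handed the job in at 18.35 s. The drawer is shut, and the heavier barrel (the right one) is held over the middle of the light panel.

- **Drawer:** I pushed it by the handle until it stopped moving and the force rose to 18.5 N. The top picture taken after backing off showed it shut.
- **Weights:** the left barrel read about 1.4 N (≈0.14 kg), so it is the light one. I stood it back upright in its place. The right barrel read about 4.0 N (≈0.40 kg).
- **Final pose:** the gripper is at (0.594, −0.040), within about 2 mm of the panel centre I measured. The barrel's underside is about 10 cm above the panel (calculated from the grip height). The tool points straight down, the grip width is 49 mm and the arm is at rest.
- **Last pictures:** the left barrel stands upright and released, and the bystanders look unmoved.
- **Disagreements:** positions from the scene camera differed from the top camera by about 2–3 pixels. One wrist picture, taken while the arm was still settling, was up to about 1 cm off. I grasped using the later wrist measurements, which matched the top camera to within 2 mm. No checks failed.

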